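# Preheat the waffle iron: lid down, thermostat wheel to its middle click

## Task

Get the waffle iron ready to preheat: push its lid fully shut, and roll the knurled thermostat wheel in its front ledge round with a fingertip until it clicks into the middle setting, the white bar at the very top in line with the arrow. Leave the iron standing where it is and leave the jar, fruit, cutlery and mug beside it alone.

Things in the scene. Friction and masses are not known exactly. Their poses are not given: they have to be found in the camera images.
- waffle_iron: round black and steel waffle iron, about 2.6 kg, loose on rubber feet. Origin under the middle of its round part (210 mm across), on the worktop; x to the hinge at the back, y to the iron's left, z up. Base 62 mm high; a control ledge 112 mm wide runs forward to x = -190 mm, its top at z = 62 mm; shut, the lid's top is at z = 105 mm
- lid_hinge (a point): middle of the lid's hinge axis, 115 mm behind the iron's origin and 62 mm up; the axis is level and parallel to the iron's y. Mind the arm overhead: a range hood hangs 0.59 m above the worktop from x = 0.47 m on, left of y = 0.23 m, and a wall cupboard 0.60 m above it from x = 0.65 m on (its handle included)
- lid (a joint): angle of the steel lid, rad: 0 = fully shut, growing as it opens (up to 1.25). It starts 0.32 to 0.58 open. The hinge is stiff: the lid stays at any angle and takes 1 to 3 N at its front to push down
- lid_push (a point): point on the lid's outer side near its front edge, moving with the lid: 200 mm from the hinge axis along the lid and 36 mm out from the parting plane. From here the shell (105 mm in radius) slopes down to its rim; a black lip 78 mm wide and 16 mm thick sticks out to 239 mm from the hinge, between 4 and 20 mm from that plane
- wheel: the knurled black thermostat wheel, 34 mm in radius and 18 mm wide, on a level axis along the iron's x, standing 16 mm out of a slot in the control ledge; origin at its middle, on its axis, 44 mm above the worktop; its z axis points to the white bar
- wheel_turn (a joint): angle of the knurled thermostat wheel, rad. 0 = middle setting (target): white bar at the top, at the arrow. Grows as the wheel's top moves to the iron's right (-y); drag the top to the iron's left (+y) to lower it. Click stops at -0.8, -0.4, 0, 0.4, 0.8 (13.6 mm of rim apart); it snaps into the nearest when let go. Starts one or two clicks above 0; range -0.84 to 0.84
- wheel_top (a point): highest point of the wheel's rim, 78 mm above the worktop and 158 mm before the iron's origin; stays put as the wheel turns. The wheel, 34 mm in radius, 18 mm wide, on a level axis along the iron's x, stands 16 mm out of a slot in the ledge. A click takes about 2 N at the rim: a fingertip pressed down on it with 5 to 20 N and dragged sideways turns it (friction about 1)
- wheel_mark (a point): middle of the raised white bar, 3.6 mm wide, across the wheel's rim; turns with the wheel. The arrow it must meet is raised on the ledge just in front of the slot's middle
- honey_jar: squat glass jar with a red screw lid, 73 mm wide, 83 mm high, left of the control ledge; bystander, origin at the middle of its underside
- lemon: lemon, 75x54x53 mm, right of the control ledge; bystander, origin at the middle of its underside
- mandarin: mandarin, 46 mm wide, 39 mm high, right of the iron, behind the lemon; bystander, origin at the middle of its underside
- fork: steel fork, 202x28x18 mm, lying to the right of the iron, along it; bystander, origin at the middle of its underside
- mug: green mug, 86 mm wide (118 mm with handle), 96 mm high, behind the iron to the right; bystander, origin at the middle of its underside
- teaspoon: teaspoon with a blue handle, 138x27x13 mm, lying to the left of the iron, along it; bystander, origin at the middle of its underside

How it is judged:
By the outcome, as a careful person would: the job done as asked, in the order asked, and still so for the second after the job is handed in, with the robot touching nothing.
It also fails if it takes over 48 s, if anything falls off the work surface, if the arm or the gripper's body presses on something with over 40 N, if the wrist force passes 120 N, or if a joint passes its speed limit or range.

## Robot

A 6-joint arm with a two-finger parallel gripper is mounted at the origin on a cart in front of the work surface, level with it; the furniture and walls round the work are solid. World frame = base frame: x ahead of the robot, y to its left, z up, the work surface at z = 0. Lengths are in m, angles in rad, forces in N, time in s.
With the tool pointing down it reaches from about 0.425 to 0.925 m from the base axis. Payload 12.5 kg.
Tool frame: the origin (TCP) lies midway between the tips of the shut fingers; the grasp point (between the pads) lies 19 mm behind it; x points along the fingers, z is the direction in which the jaws open and shut, and the axes are right-handed (so a half turn about x gives the same grasp; the last joint's range is limited). The gripper opens to 85 mm and grips with 20 to 120 N. Pads are 22 mm wide; open, the fingers measure 114 mm over their backs; the gripper's body (76 mm by 85 mm) begins 54 mm behind the grasp point. The pads swing forward as they close: fully open they stand 13 mm farther back than shut.
Start: joints at [-0.106, 0.491, 1.559, -0, 1.092, -0.106], TCP at [0.625, 0, 0.231] pointing down, gripper open.
Joint ranges: [-3.1, 3.1], [-0.84, 2.19], [0.05, 2.79], [-1.13, 4.28], [0.06, 2.93], [-2.69, 2.69]. Speed limits (rad/s): [2.22, 2.22, 2.79, 3.14, 3.14, 3.14].

## Interface

Orientations are given as a 3x3 rotation matrix whose columns are the frame's x, y, z axes.
In Python, from station import ctrl, eyes, ticket gives the robot as it stands.
- The arm moves only by the tool send_rows, never from a script. Its argument "steps" is a list of rows, each an object with "delta_pos": the shift along the tool's x, y, z in m, a list of three; "dr": the turn, a rotation vector about the tool's x, y, z in rad, a list of three. A call has 1 to 20 rows; each row shifts and turns the commanded pose from where the row before left it, along the tool's axes as they then stand; what a row does not reach is not made up. A row lasts 1/8 s, in which the tool goes at most 62.5 mm and 10.7 degrees, less where a joint would pass 70% of its speed; a pose out of reach is approached as far as the arm can. A call with a gripper value outside its range is refused whole. "hand" is the opening in per cent of the stroke, from 0 (shut) to 100 (fully open), set as the call begins (left out, the last holds). The fingers move at their own pace and stop on an object; "squeeze" is the grip in N (left out, the last holds). Time passes only in rows, so rows that do not move let the fingers close. It gives the time, the measured TCP pose, the force and the opening at its end, in the units of the state.
- ctrl.state(): the state, without advancing time (a new reading comes with each control period).
- eyes.capture(name): name is "scene" or "top" or "wrist"; returns the picture (384x512x3 uint8, red, green, blue); there is no depth.
- eyes.camera_model(name): a dict with "mtx" (3x3 intrinsics, pixels), "k1" (the pictures are not rectified: a ray, as slopes to the right and down, at radius r is drawn at 1 + k1 r^2 times it, then the intrinsics apply), "world_from_camera" (4x4, takes a point from camera to world coordinates). Camera axes: x right, y down, z forward; pixel columns grow to the right and rows downward; lengths in m; the calibration is good to about 2 mm. A picture is of the moment at which its call begins: read the wrist's pose just before it. camera_model takes no time and is no camera call; for the wrist camera it gives the pose at the moment of the call.
- ticket.finish_job(): hands the job in, once; it reports no verdict.
Trained networks look in the newest picture that a camera, given by its name, has taken for a name from the list of things; names that differ only in an ending like _2 or _b are one class to them, and where a whole thing is asked for, a point or a joint stands for the part that bears it (a point fixed in the world has none). Each returns a list of dicts, best first, with "confidence" (0 to 1); they miss things now and then, are a little off and sometimes report something else, mostly with a low value. They report only what shows in the picture. A call takes as long as a camera call.
- eyes.search_frame(camera, query): "centre" ([column, row] in pixels, amid what is visible of it).
The state is a dict: "t": time; "qpos": joint angles; "joint_velocities": joint speeds; "joint_torque": joint torques, N m; "eef_pos": TCP position; "tcp_rot": TCP orientation; "ft_force": force on the tool from outside, world axes, zero at the start; "wrist_torque": the same for the moment, N m; "width": finger opening in m.
Only numpy, scipy, OpenCV 4.12 (cv2) and the standard library are available. Lean on these libraries where they do the work, as an engineer would, in place of code of your own. Each camera call takes 0.05 s, during which the arm holds its last target. There are 200 camera calls.

## Working session

There is one attempt and no reset: what is moved stays moved. The work goes in short steps, Python scripts to look and compute and a tool call to move; the robot and the scene stay as the last step left them, time stands still between calls to the robot, and variables do not carry over. Pictures are saved under pics/ and viewed, about 8 in all and at most 12, crops included, and the job is handed in when it is done.

Besides the shell and the picture viewer there is one more tool, called by a JSON object that holds its "api" and its "payload". send_rows: Moves the arm, as the interface text tells. Its arguments: {"type":"object","properties":{"steps":{"type":"array","items":{"type":"object","properties":{"delta_pos":{"type":"array","items":{"type":"number"}},"dr":{"type":"array","items":{"type":"number"}}}}},"hand":{"type":"number"},"squeeze":{"type":"number"}},"required":["steps"]}

```bash
mkdir -p pics; ls
cat > h.py <<'E'
import numpy as np, cv2
from station import ctrl, eyes, ticket
def ray(cam,px):
    m=eyes.camera_model(cam); K=np.array(m["mtx"]);T=np.array(m["world_from_camera"])
    d=np.linalg.inv(K)@[px[0],px[1],1]; d=d[:2]; u=d.copy()
    for _ in range(20): u=d/(1+m["k1"]*(u@u))
    return T[:3,3],T[:3,:3]@[u[0],u[1],1]
def onz(cam,px,z):
    o,d=ray(cam,px); return o+d*(z-o[2])/d[2]
def proj(cam,P):
    m=eyes.camera_model(cam); K=np.array(m["mtx"]);T=np.array(m["world_from_camera"])
    p=T[:3,:3].T@(np.asarray(P)-T[:3,3]); u=p[:2]/p[2]; u=u*(1+m["k1"]*(u@u)); return (K@[u[0],u[1],1])[:2]
def save(n,f,im): cv2.imwrite('pics/'+f,im[:,:,::-1])
E
python3 - <<'E'
from h import *
np.set_printoptions(precision=4,suppress=True)
ims=[]
for c in("scene","top"):
    im=eyes.capture(c); ims.append(im)
    print(c,eyes.camera_model(c)["world_from_camera"])
    for q in("waffle_iron","lid_push","lid_hinge","wheel","wheel_top","wheel_mark","honey_jar","lemon"):
        r=eyes.search_frame(c,q)[:2]; print(q,[(np.round(x["centre"],1),round(x["confidence"],2)) for x in r])
for c,im in zip(("scene","top"),ims): save(c,c+'0.png',cv2.resize(im,(800,600)))
s=ctrl.state();print(s)
E
```

```text
pics
scene [[ 0.5457 -0.5799  0.6049 -0.0609]
 [-0.8379 -0.3682  0.4029 -0.4335]
 [-0.0109 -0.7267 -0.6868  0.8384]
 [ 0.      0.      0.      1.    ]]
waffle_iron [(array([220.3, 203.4]), 0.59)]
lid_push [(array([233.6, 165.4]), 0.65)]
lid_hinge [(array([232.5, 163.8]), 0.83), (array([218.9, 204. ]), 0.24)]
wheel [(array([193.1, 233.2]), 0.69)]
wheel_top [(array([218., 201.]), 0.82)]
wheel_mark [(array([195. , 231.9]), 0.64)]
honey_jar [(array([154.6, 223.8]), 0.73), (array([219. , 201.9]), 0.49)]
lemon [(array([238.9, 266.8]), 0.57)]
top [[-0.0056 -0.992   0.1264  0.4724]
 [-1.      0.0056 -0.0003  0.0035]
 [-0.0005 -0.1264 -0.992   1.1478]
 [ 0.      0.      0.      1.    ]]
waffle_iron [(array([196.9, 174.8]), 0.89)]
lid_push [(array([192.5, 176.8]), 0.77)]
lid_hinge [(array([194.7, 174.8]), 0.78)]
wheel []
wheel_top [(array([195.2, 177.7]), 0.69)]
wheel_mark []
honey_jar [(array([176.8, 248.7]), 0.8), (array([172.8, 170.5]), 0.24)]
lemon []
{'t': 0.9, 'qpos': array([-0.1056,  0.4909,  1.5589, -0.    ,  1.0917, -0.1056]), 'joint_velocities': array([-0.0016, -0.0013, -0.0025,  0.0018, -0.0011,  0.0011]), 'joint_torque': array([  0.0008, -61.8265, -26.1843,  -0.0001,   0.0004,  -0.    ]), 'eef_pos': array([0.625 , 0.    , 0.2313]), 'tcp_rot': array([[ 0.0001, -0.    ,  1.    ],
       [-0.    ,  1.    ,  0.    ],
       [-1.    , -0.    ,  0.0001]]), 'ft_force': array([-0.3227,  0.2449, -0.4555]), 'wrist_torque': array([0.0086, 0.0465, 0.0253]), 'width': 0.08520283682018812}
```

View pics/scene0.png

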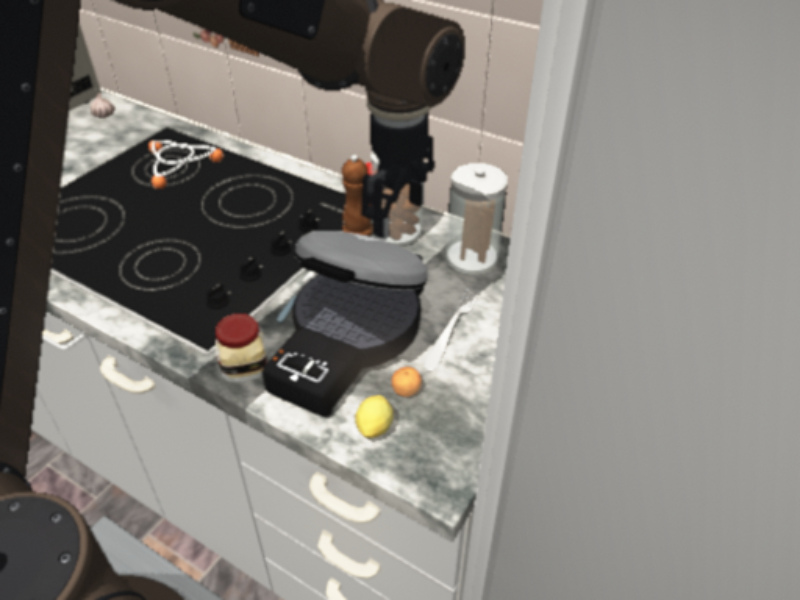

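View pics/top0.png

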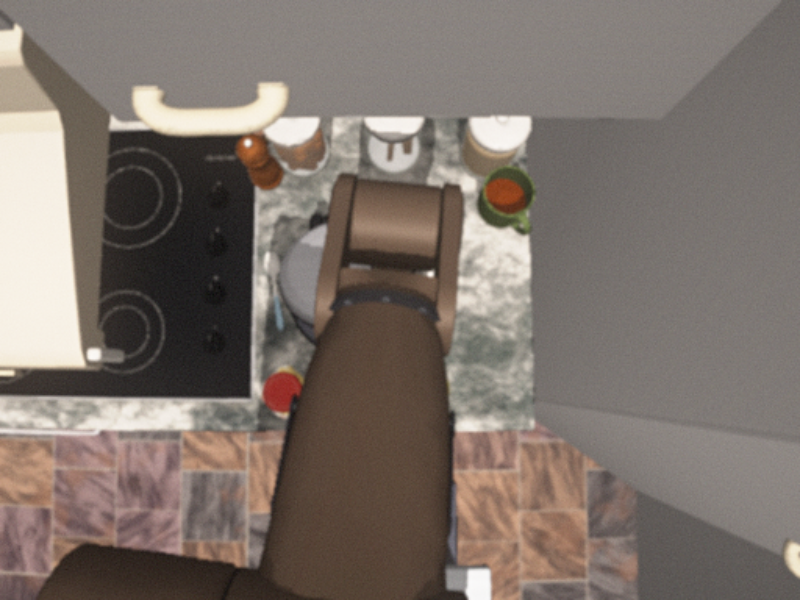

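The scene view shows the iron with its ledge front corners at about (266,368) and (322,408), the wheel at about (302,365) and the lid about half a radian open. In the top view the arm hides the iron. I'll take a wrist view and compute a rough pose.

Run:
```python
from h import *
np.set_printoptions(precision=4,suppress=True)
im=eyes.capture("wrist"); save("wrist",'w0.png',cv2.resize(im,(800,600)))
print(eyes.camera_model("wrist")["world_from_camera"])
for q in("wheel","wheel_mark","lid_push","waffle_iron"):
    r=eyes.search_frame("wrist",q)[:2]; print(q,[(np.round(x["centre"],1),round(x["confidence"],2)) for x in r])
for n,p,z in(("FL",(266,368),.062),("FR",(322,408),.062),("mark",(305,362),.078),("baseR",(420,312),.062),("jar",(238,330),.083),("lemon",(374,415),.026),("mand",(406,381),.02)):
    print(n,onz("scene",np.array(p)*.64,z))
```

```text
[[ 1.     -0.0001  0.0012  0.6257]
 [ 0.0002 -0.9636 -0.2673  0.0682]
 [ 0.0012  0.2673 -0.9636  0.3738]
 [ 0.      0.      0.      1.    ]]
wheel [(array([ 87.4, 125.5]), 0.81)]
wheel_mark [(array([ 87.5, 122.4]), 0.61)]
lid_push [(array([232.6, 105.9]), 0.75)]
waffle_iron [(array([225. , 104.5]), 0.69), (array([ 87., 126.]), 0.23)]
FL [0.4226 0.1011 0.062 ]
FR [ 0.4071 -0.0127  0.062 ]
mark [0.4518 0.05   0.078 ]
baseR [ 0.645  -0.0278  0.062 ]
jar [0.4459 0.1718 0.083 ]
lemon [ 0.4588 -0.0639  0.026 ]
mand [ 0.5424 -0.066   0.02  ]
```

View pics/w0.png

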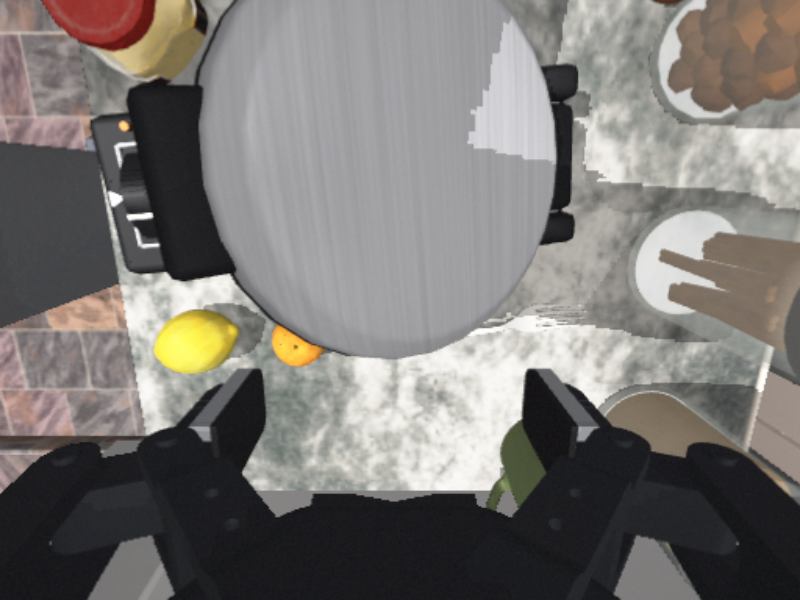

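The wrist view shows the whole iron: ledge front corners at (92,117) and (130,272), arrow at (116,200), white bar towards the iron's right at about (140,217), lid lip at x≈135–235 and hinge at x≈560. Now to solve the iron's pose.

Run:
```python
from h import *
from scipy.optimize import least_squares
np.set_printoptions(precision=4,suppress=True)
s=.64
# iron-frame points and wrist pixels
pts=[((-.19,.056,.062),(92,117)),((-.19,-.056,.062),(130,272))]
lidp=[((.235,.039,.020),(136,90)),((.235,-.039,.020),(180,277))] # dist from hinge, y, out
def iron(p,P):
    x,y,a=p[:3];c,q=np.cos(a),np.sin(a);return np.array([x+c*P[0]-q*P[1],y+q*P[0]+c*P[1],P[2]])
def lid(p,L):
    r,y,o=L;t=p[3];return iron(p,(.115-r*np.cos(t)+o*np.sin(t)*1,y,.062+r*np.sin(t)+o*np.cos(t)))
def res(p):
    r=[proj("wrist",iron(p,P))-np.array(u)*s for P,u in pts]
    r+=[proj("wrist",lid(p,P))-np.array(u)*s for P,u in lidp]
    r+=[proj("scene",iron(p,P))-np.array(u)*s for P,u in [((-.19,.056,.062),(266,368)),((-.19,-.056,.062),(322,408))]]
    return np.concatenate(r)
o=least_squares(res,[.6,.05,-.1,.45]);p=o.x
print(p,o.fun)
for n,P in (("wheeltop",(-.158,0,.078)),("arrow",(-.175,0,.062)),("hinge",(.115,0,.062))):
    print(n,iron(p,P),proj("wrist",iron(p,P))/s)
for L in((.2,0,.036),(.239,0,.02),(.23,0,.02)): print("lid",L,lid(p,L),proj("wrist",lid(p,L))/s)
w=iron(p,(-.158,0,.044))
for a in(0,.4,.8): print(a,proj("wrist",iron(p,(-.158,-.034*np.sin(a),.044+.034*np.cos(a))))/s)
im=eyes.capture("wrist"); save("w",'w1.png',cv2.resize(im[60:190,50:160],None,fx=5,fy=4.6,interpolation=cv2.INTER_CUBIC))
```

```text
[0.6139 0.0726 0.0909 0.4472] [-4.7356 -1.6252 -1.9326  3.555   1.8677  0.6673  0.7256  0.5437 -4.2317
 -0.9501  1.7034 -9.209 ]
wheeltop [0.4566 0.0583 0.078 ] [138.5272 196.4654]
arrow [0.4397 0.0568 0.062 ] [127.6841 197.9513]
hinge [0.7285 0.0831 0.062 ] [542.5229 158.5093]
lid (0.2, 0, 0.036) [0.5644 0.0681 0.181 ] [249.9707 181.12  ]
lid (0.239, 0, 0.02) [0.5225 0.0643 0.1834] [150.7688 190.4703]
lid (0.23, 0, 0.02) [0.5306 0.065  0.1795] [173.8985 188.518 ]
0 [138.5272 196.4654]
0.4 [145.5602 216.2746]
0.8 [155.3662 231.4573]
```

View pics/w1.png

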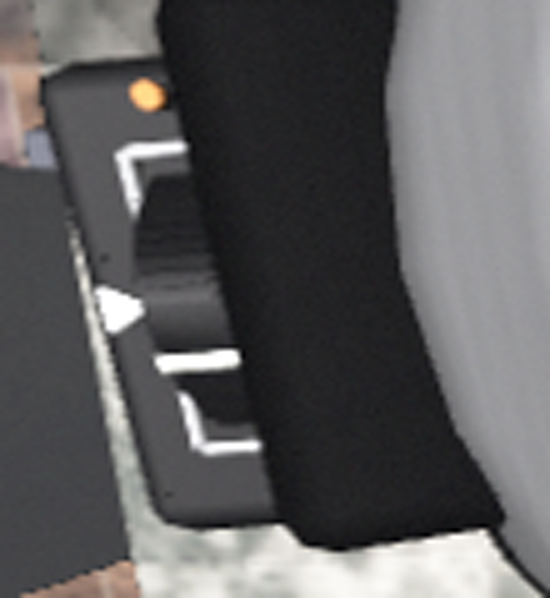

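The bar sits at row 216, which matches +0.4, one click. Next I shut the fingers and move above the lid front.

{"api": "send_rows", "payload": {"steps": [{"delta_pos": [0, 0.017, -0.016]}, {"delta_pos": [0, 0.017, -0.016]}, {"delta_pos": [0, 0.017, -0.016]}, {"delta_pos": [0, 0.017, -0.017]}, {"delta_pos": [0.012, 0, 0]}, {"delta_pos": [0.012, 0, 0]}, {"delta_pos": [0.01, 0, 0]}, {"delta_pos": [0, 0, 0]}], "hand": 0, "squeeze": 40}}

```text
invalid input at $.steps[0]: expected keys delta_pos, dr
```

{"api": "send_rows", "payload": {"steps": [{"delta_pos": [0, 0.017, -0.016], "dr": [0, 0, 0]}, {"delta_pos": [0, 0.017, -0.016], "dr": [0, 0, 0]}, {"delta_pos": [0, 0.017, -0.016], "dr": [0, 0, 0]}, {"delta_pos": [0, 0.017, -0.017], "dr": [0, 0, 0]}, {"delta_pos": [0.012, 0, 0], "dr": [0, 0, 0]}, {"delta_pos": [0.012, 0, 0], "dr": [0, 0, 0]}, {"delta_pos": [0.01, 0, 0], "dr": [0, 0, 0]}, {"delta_pos": [0, 0, 0], "dr": [0, 0, 0]}], "hand": 0, "squeeze": 40}}

```text
t: 2.2
eef_pos: [0.5599, 0.0677, 0.1962]
tcp_rot: [[-0.002, 0.001, 1.0], [-0.0, 1.0, -0.001], [-1.0, -0.0, -0.002]]
ft_force: [-0.3, 0.5, -0.1]
width: 0.0001
```

{"api": "send_rows", "payload": {"steps": [{"delta_pos": [0.01, 0, 0], "dr": [0, 0, 0]}, {"delta_pos": [0.01, 0, 0], "dr": [0, 0, 0]}, {"delta_pos": [0.01, 0, 0], "dr": [0, 0, 0]}, {"delta_pos": [0.01, 0, 0], "dr": [0, 0, 0]}, {"delta_pos": [0.01, 0, 0], "dr": [0, 0, 0]}, {"delta_pos": [0.01, 0, 0], "dr": [0, 0, 0]}, {"delta_pos": [0.01, 0, 0], "dr": [0, 0, 0]}, {"delta_pos": [0.01, 0, 0], "dr": [0, 0, 0]}, {"delta_pos": [0, 0, 0], "dr": [0, 0, 0]}]}}

```text
t: 3.32
eef_pos: [0.5598, 0.068, 0.1165]
tcp_rot: [[-0.001, 0.0, 1.0], [0.0, 1.0, -0.0], [-1.0, 0.0, -0.001]]
ft_force: [0.8, 0.7, -0.1]
width: -0.0002
```

{"api": "send_rows", "payload": {"steps": [{"delta_pos": [0.004, 0, 0], "dr": [0, 0, 0]}, {"delta_pos": [0.004, 0, 0], "dr": [0, 0, 0]}, {"delta_pos": [0.003, 0, 0], "dr": [0, 0, 0]}, {"delta_pos": [0, 0, 0], "dr": [0, 0, 0]}]}}

```text
t: 3.82
eef_pos: [0.56, 0.068, 0.1061]
tcp_rot: [[-0.0, 0.0, 1.0], [-0.0, 1.0, -0.0], [-1.0, -0.0, -0.0]]
ft_force: [0.0, 0.7, 0.0]
width: -0.0
```

Run:
```python
from h import *
im=eyes.capture("scene"); save("s",'s2.png',cv2.resize(im[130:290,100:310],None,fx=3.5,fy=3.5,interpolation=cv2.INTER_CUBIC))
print(ctrl.state()["ft_force"],ctrl.state()["eef_pos"])
```

```text
[ 0.71208327 -0.50133552  0.68731339] [0.56008495 0.06800604 0.10628566]
```

View pics/s2.png

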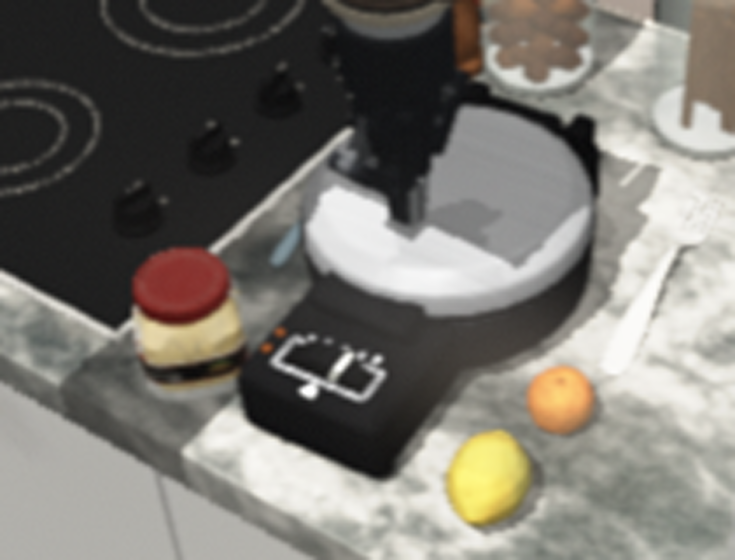

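The scene crop shows the lid down to nearly shut and the white bar at about (343,363), right of the arrow at (310,390). I'll press until it meets the stop.

{"api": "send_rows", "payload": {"steps": [{"delta_pos": [0.002, 0, 0], "dr": [0, 0, 0]}, {"delta_pos": [0.002, 0, 0], "dr": [0, 0, 0]}, {"delta_pos": [0, 0, 0], "dr": [0, 0, 0]}]}}

```text
t: 4.25
eef_pos: [0.5602, 0.068, 0.104]
tcp_rot: [[0.002, -0.0, 1.0], [-0.0, 1.0, 0.0], [-1.0, -0.0, 0.002]]
ft_force: [-5.8, -0.8, 21.1]
width: 0.0004
```

{"api": "send_rows", "payload": {"steps": [{"delta_pos": [-0.015, 0, 0], "dr": [0, 0, 0]}, {"delta_pos": [-0.03, 0, 0], "dr": [0, 0, 0]}, {"delta_pos": [-0.025, -0.015, -0.015], "dr": [0, 0, 0]}, {"delta_pos": [0, -0.017, -0.03], "dr": [0, 0, 0]}, {"delta_pos": [0, -0.018, -0.03], "dr": [0, 0, 0]}, {"delta_pos": [0, -0.018, -0.028], "dr": [0, 0, 0]}, {"delta_pos": [0, 0, 0], "dr": [0, 0, 0]}, {"delta_pos": [0, 0, 0], "dr": [0, 0, 0]}]}}

```text
t: 5.25
eef_pos: [0.4578, 0.0, 0.1728]
tcp_rot: [[0.001, 0.0, 1.0], [-0.0, 1.0, -0.0], [-1.0, -0.0, 0.001]]
ft_force: [0.6, -0.0, 0.3]
width: 0.0001
```

Run:
```python
from h import *
np.set_printoptions(precision=4,suppress=True)
im=eyes.capture("wrist"); save("w",'w3.png',cv2.resize(im,(800,600)))
s=ctrl.state();print(s["ft_force"],s["eef_pos"])
for q,z in(("wheel",.076),("wheel_mark",.076)):
    for x in eyes.search_frame("wrist",q)[:2]: print(q,x,onz("wrist",x["centre"],z))
```

```text
[-0.6101  0.2542  0.1531] [0.4578 0.0002 0.1726]
wheel {'centre': [246.8, 128.0], 'confidence': 0.9} [0.4547 0.0585 0.076 ]
wheel_mark {'centre': [247.3, 128.1], 'confidence': 0.88} [0.4549 0.0585 0.076 ]
```

View pics/w3.png

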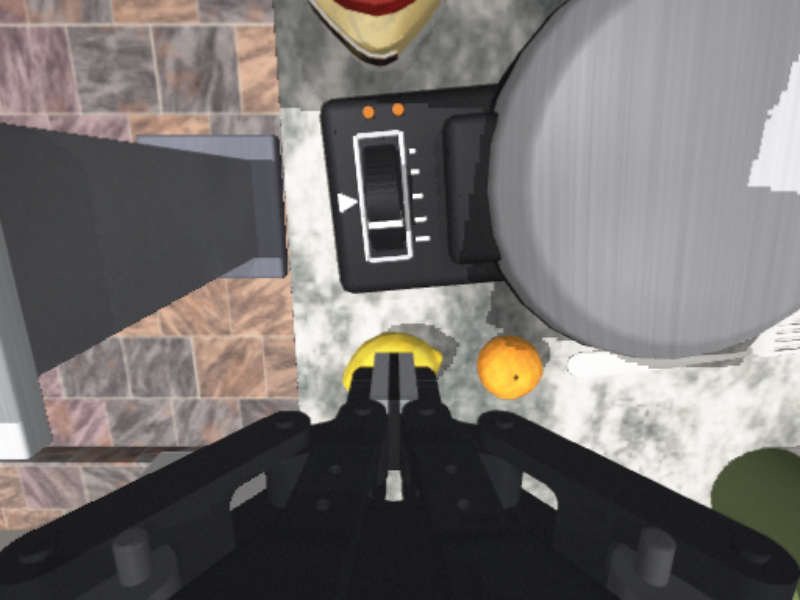

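The wrist view shows the lid shut. The slot frame corners are (354,134), (402,131), (411,258) and (365,262), and the bar at (386,224) lines up with the fourth tick, +0.4.

Run:
```python
from h import *
np.set_printoptions(precision=4,suppress=True)
c=[onz("wrist",np.array(p)*.64,.062) for p in((354,134),(402,131),(411,258),(365,262))]
print(np.mean(c,0),c)
w=np.mean(c,0)
print(onz("wrist",np.array((322,101))*.64,.062),onz("wrist",np.array((345,292))*.64,.062))
a=np.arctan2(*( (c[1]+c[0]-c[2]-c[3])[:2]*[-1,1])); print("yaw",a)
for t in(0,.4,.8):
  l=np.array([-np.sin(a),np.cos(a),0]); P=w*[1,1,0]-l*.034*np.sin(t)+[0,0,.044+.034*np.cos(t)]; print(t,P,proj("wrist",P)/.64)
```

```text
[0.4529 0.0588 0.062 ] [array([0.4371, 0.0933, 0.062 ]), array([0.4634, 0.0948, 0.062 ]), array([0.4691, 0.0247, 0.062 ]), array([0.4419, 0.0223, 0.062 ])]
[0.4203 0.1099 0.062 ] [0.4296 0.004  0.062 ]
yaw 0.07481303004253402
0 [0.4529 0.0588 0.078 ] [382.536  199.8563]
0.4 [0.4539 0.0456 0.0753] [384.5955 224.3892]
0.8 [0.4547 0.0344 0.0677] [386.3823 242.7691]
```

{"api": "send_rows", "payload": {"steps": [{"delta_pos": [0, 0.018, -0.005], "dr": [0, 0, 0]}, {"delta_pos": [0, 0.018, 0], "dr": [0, 0, 0]}, {"delta_pos": [0.02, 0.016, 0], "dr": [0, 0, 0]}, {"delta_pos": [0.025, 0, 0], "dr": [0, 0, 0]}, {"delta_pos": [0.025, 0, 0], "dr": [0, 0, 0]}, {"delta_pos": [0.014, 0, 0], "dr": [0, 0, 0]}, {"delta_pos": [0.006, 0, 0], "dr": [0, 0, 0]}, {"delta_pos": [0.003, 0, 0], "dr": [0, 0, 0]}, {"delta_pos": [0.002, 0, 0], "dr": [0, 0, 0]}, {"delta_pos": [0, 0, 0], "dr": [0, 0, 0]}]}}

```text
t: 6.65
eef_pos: [0.4524, 0.052, 0.078]
tcp_rot: [[0.001, 0.0, 1.0], [-0.0, 1.0, -0.0], [-1.0, -0.0, 0.001]]
ft_force: [-0.9, -0.1, 3.2]
width: -0.0002
```

{"api": "send_rows", "payload": {"steps": [{"delta_pos": [0.0008, 0, 0], "dr": [0, 0, 0]}, {"delta_pos": [0, 0, 0], "dr": [0, 0, 0]}]}}

```text
t: 6.9
eef_pos: [0.4525, 0.052, 0.0778]
tcp_rot: [[0.002, -0.0, 1.0], [-0.0, 1.0, 0.0], [-1.0, -0.0, 0.002]]
ft_force: [-3.0, -0.2, 14.4]
width: -0.0001
```

{"api": "send_rows", "payload": {"steps": [{"delta_pos": [0, 0.002, 0], "dr": [0, 0, 0]}, {"delta_pos": [0, 0.002, 0], "dr": [0, 0, 0]}, {"delta_pos": [0, 0.002, -0.0005], "dr": [0, 0, 0]}, {"delta_pos": [0, 0.002, 0], "dr": [0, 0, 0]}, {"delta_pos": [0, 0.002, 0], "dr": [0, 0, 0]}, {"delta_pos": [0, 0.002, -0.0005], "dr": [0, 0, 0]}, {"delta_pos": [0, 0.0016, 0], "dr": [0, 0, 0]}, {"delta_pos": [0, 0, 0], "dr": [0, 0, 0]}]}}

```text
t: 7.9
eef_pos: [0.4513, 0.0658, 0.0777]
tcp_rot: [[0.002, -0.0, 1.0], [0.0, 1.0, 0.0], [-1.0, 0.0, 0.002]]
ft_force: [-3.0, -0.3, 13.7]
width: -0.0002
```

{"api": "send_rows", "payload": {"steps": [{"delta_pos": [-0.004, 0, 0], "dr": [0, 0, 0]}, {"delta_pos": [-0.02, 0, 0], "dr": [0, 0, 0]}, {"delta_pos": [-0.03, 0, 0], "dr": [0, 0, 0]}, {"delta_pos": [-0.03, -0.015, 0], "dr": [0, 0, 0]}, {"delta_pos": [-0.01, -0.02, 0.003], "dr": [0, 0, 0]}, {"delta_pos": [0, -0.02, 0.003], "dr": [0, 0, 0]}, {"delta_pos": [0, -0.011, 0], "dr": [0, 0, 0]}, {"delta_pos": [0, 0, 0], "dr": [0, 0, 0]}]}}

```text
t: 8.9
eef_pos: [0.4569, -0.0007, 0.1705]
tcp_rot: [[-0.0, 0.001, 1.0], [0.0, 1.0, -0.001], [-1.0, 0.0, -0.0]]
ft_force: [-0.1, 1.2, 0.2]
width: -0.0001
```

Run:
```python
from h import *
np.set_printoptions(precision=4,suppress=True)
im=eyes.capture("wrist"); im2=eyes.capture("scene")
a=cv2.resize(im,(800,600))
b=cv2.resize(im2[130:290,100:310],None,fx=1.9,fy=1.9,interpolation=cv2.INTER_CUBIC)
a[600-b.shape[0]:,800-b.shape[1]:]=b
save("w",'w4.png',a)
s=ctrl.state();print(s["ft_force"],s["eef_pos"])
w=np.array([.4529,.0588]);l=np.array([-.0748,.997])
for t in(-.4,0,.4): print(t,proj("wrist",np.r_[w-l*.034*np.sin(t),.044+.034*np.cos(t)])/.64)
for x in eyes.search_frame("wrist","wheel_mark")[:2]: print(x)
```

```text
[-0.3053 -0.6966 -0.1133] [ 0.4568 -0.0001  0.1704]
-0.4 [382.1007 173.3016]
0 [384.0214 199.2176]
0.4 [386.0806 223.9618]
{'centre': [246.8, 125.6], 'confidence': 0.81}
```

View pics/w4.png

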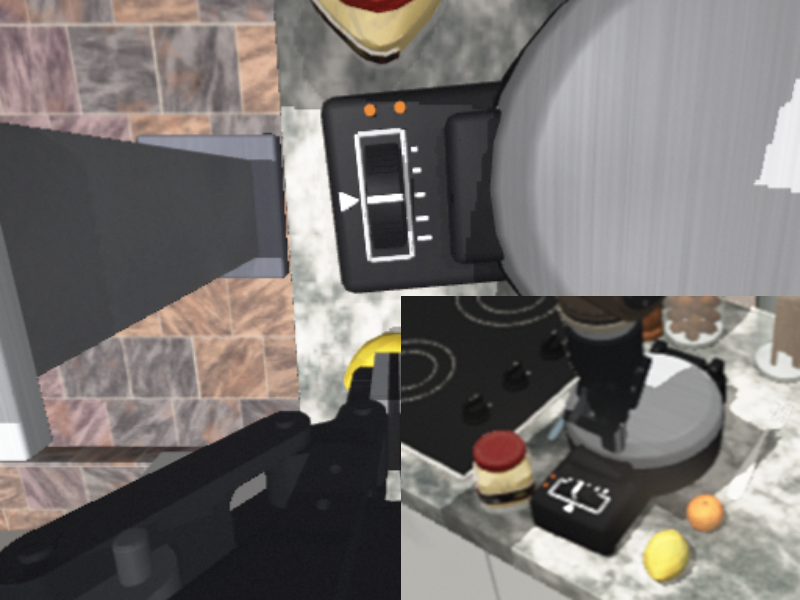

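The bar at (385,199) now lines up with the arrow and the middle tick; the predicted row for 0 is 199.2. The lid is flat against the base and nothing else has moved.

```bash
python3 -c "
from station import ticket
print(ticket.finish_job())"
```

```text
the job is handed in; nothing more can be done
None
```

The waffle iron is ready to preheat: the lid is shut and the thermostat wheel is at the middle setting. I handed the job in at about 9 s of the 48 s allowed; no verdict was reported.

- **Lid:** I pushed it down with the closed fingertips until it met a hard stop. The force was about 21 N with the tips at z = 0.104 m, which fits a fully shut lid. Both later pictures show it flat on the base.
- **Wheel:** It started one click above the middle. I pressed a fingertip on top with about 14 N and dragged it 13.6 mm to the iron's left. After lifting off, the white bar was at row 199, against 199.2 predicted for the middle setting, in line with the arrow.
- **Surroundings:** The arm stayed clear of the jar, fruit, cutlery and mug. The ledge and slot stayed at about the same pixels before and after turning the wheel. The iron's position before and after shutting the lid was not compared precisely.
- **Disagreement:** My first pose estimate missed one ledge corner in the scene view by about 9 pixels. I measured the wheel again from close by before touching it. No other check failed.

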